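# Ready the dosing cup and uncap a solvent tin of unknown thread

## Task

Stand the fallen yellow dosing cup upright on the bench and let go of it. Then take the red cap off the blue tin: nobody remembers whether its thread is right- or left-handed, so try turning it one way and, if it will not turn, the other, then lift it off the neck. Finish while still holding the cap in the gripper, at least 5 cm above the neck it came from, and leave the juglet, the brush and the marble fragment where they are.

Things in the scene. Friction and masses are not known exactly. Their poses are not given: they have to be found in the camera images.
- tin: blue rectangular solvent tin, 110 x 200 mm, 150 mm high, pale label, bolted to the bench on a 150 x 240 mm steel plate: it cannot move. On the left or right half of the bench. Origin: centre of its underside on the bench; z up, y along its long side. A steel neck stands in the middle of its flat top; a black vent box 46 x 34 x 20 mm (x, y, z) stands on the flat top 78 mm from it towards +y.
- neck_top (a point): centre of the top of the tin's neck, 34 mm above the flat top, 184 mm above the bench. The thread is short and coarse: it holds the cap down (2 mm play) for the first 50 degrees of loosening; turned 55 to 110 degrees, the cap lifts straight off. The loosening direction differs from run to run and cannot be seen. The wrong way meets a firm stop within 25 degrees; fingers then slip on the cap.
- cap: round red ribbed plastic cap, 53 mm across, 37 mm tall, 60 g, hollow below, white pointer line on top along its +x. Sits on the neck, lower edge 3 mm above the flat top of the tin. Origin: centre of its lower edge; z up (its axis). At the start its x agrees with the x of the tin to 4 degrees. Turns easily (under 0.1 N m) and does not rise as it turns.
- cup: open yellow square dosing cup with blue graduation lines, 46 x 46 mm outside, 84 mm tall, 3 mm walls, heavy 9 mm bottom, 75 to 155 g. Origin: centre of its outer bottom; z runs from the bottom to the open mouth. At the start it lies on a flat side (origin 23 mm above the bench, z level, mouth within 35 degrees of world +y), on the half of the bench without the tin.
- juglet: small two-handled terracotta jug, 72 mm across, 128 mm tall, standing far out in the middle; origin at the centre of its foot. Leave alone.
- brush: hand brush lying on the bench near the middle, along its x; leave alone.
- fragment: broken marble moulding, 90 x 60 x 47 mm, lying near the robot; origin at the centre of its underside. Leave alone.
Mind the look-alikes: they are no part of the job. Of the things that look like the cup, take the one that is farthest from the robot's base at the start.

How it is judged:
By the outcome, as a careful person would: the job done as asked, in the order asked, and still so for the second after the job is handed in, while the arm keeps its last pose, push and grip.
It also fails if it takes over 61 s, if anything falls off the work surface, if the arm or the gripper's body presses on something with over 40 N, if the wrist force passes 120 N, or if a joint passes its speed limit or range.

## Robot

A 6-joint arm with a two-finger parallel gripper is mounted at the origin on the work surface. World frame = base frame: x ahead of the robot, y to its left, z up, the work surface at z = 0. Lengths are in m, angles in rad, forces in N, time in s.
With the tool pointing down it reaches from about 0.325 to 0.775 m from the base axis. Payload 5.5 kg.
Tool frame: the origin (TCP) lies at the very end of the fingers, on their centre line; the grasp point (between the pads) lies 19 mm behind it (manip.pinch_z is the distance from the TCP to the grasp point, in m); z points along the fingers, y is the line along which they close (so a half turn about z gives the same grasp; the last joint's range is limited). The gripper opens to 88 mm and grips with 3 to 60 N. Pads are 20 mm wide; open, the fingers measure 115 mm over their backs; the gripper's body (75 mm by 178 mm) begins 61 mm behind the grasp point.
Start: joints at [1.25, 0.091, 1.231, -0, 1.82, -0.057], TCP at [0.156, 0.579, 0.223] pointing down, gripper open.
Joint ranges: [-2.87, 2.87], [-0.86, 2.18], [0.17, 2.46], [-1.51, 4.65], [0.06, 2.69], [-2.65, 2.65]. Speed limits (rad/s): [2.57, 2.57, 3.01, 3.14, 3.14, 3.14].

## Interface

Orientations are given as a 3x3 rotation matrix whose columns are the frame's x, y, z axes.
In Python, from cell import readout, imaging, manip, spotter gives the robot as it stands.
- The arm moves only by the tool send_rows, never from a script. Its argument "targets" is a list that holds one entry, the list of rows, each a list of 7 numbers: the shift along the tool's x, y, z as a fraction of full scale, then the turn, a rotation vector about the tool's x, y, z as a fraction of full scale, then the closure, from 0 (fully open) to 1 (shut). In form: [[[dx, dy, dz, wx, wy, wz, grip], ...]]. A call has 1 to 12 rows; each row is the pose to reach, as a shift and turn from the pose commanded when the call began, along the tool's axes at that moment, turning the shorter way round; what a row does not reach only later rows make up. Full scale, the value 1, is 0.5 m for a shift and 180 degrees for a turn. A row lasts 1/12 s, in which the tool goes at most 41.7 mm and 7.16 degrees, less where a joint would pass 70% of its speed; a pose out of reach is approached as far as the arm can. A call with a number of a shift or a turn outside -1 to 1 is refused whole. A call with a gripper value outside its range is refused whole. The fingers move at their own pace and stop on an object; the grip force is fixed at half the most. Time passes only in rows, so rows that repeat a pose let the fingers close. It gives the time, the measured TCP pose, the force, the opening and the grip force at its end, in the units of the state.
- readout.read_state(): the state, without advancing time (a new reading comes with each control period).
- imaging.camera(name): name is "scene" or "side" or "wrist"; returns a dict with "frame" (420x560x3 uint8, red, green, blue), "range_z" (420x560 float32, m along the optical axis (not along the pixel's ray), 0 where there is no reading), "camera_matrix" (3x3 intrinsics, pixels), "R" (3x3) and "t" (3): a world point X has camera coordinates R X + t; the wrist camera has in their place "tool_from_camera" (4x4, takes a point from camera to tool coordinates, whose origin is the TCP and whose axes are the flange's). Camera axes: x right, y down, z forward; pixel columns grow to the right and rows downward; lengths in m; the calibration is good to about 2 mm. A picture is of the moment at which its call begins: read the wrist's pose just before it.
- manip.close_job(): hands the job in; it is judged then, once.
Trained networks look in a picture, given as the dict that the camera call returned (one of the last four; its "shot" number tells which), for a name from the list of things; names that differ only in an ending like _2 or _b are one class to them, and where a whole thing is asked for, a point or a joint stands for the part that bears it (a point fixed in the world has none). Each returns a list of dicts, best first, with "score" (0 to 1); they miss things now and then, are a little off and sometimes report something else, mostly with a low value. They report only what shows in the picture. A call takes as long as a camera call. They do not tell look-alikes from the thing itself.
- spotter.search_frame(picture, query): "centre" ([x, y, z] in m, in the coordinates of the camera as it stood for that picture, good to about 4 mm: the middle of the surface that is visible of it).
- spotter.landmark_of(picture, query): "centre" ([x, y, z] in m, in the coordinates of the camera as it stood for that picture, good to about 4 mm: a listed point, or the origin of a listed thing).
The state is a dict: "t": time; "joint_pos": joint angles; "qd": joint speeds; "joint_efforts": joint torques, N m; "ee_pos": TCP position; "ee_rot": TCP orientation; "wrist_force": force on the tool from outside, world axes, zero at the start; "wrist_torque": the same for the moment, N m; "grip_width": opening from 0.0 (shut) to 1.0 (fully open); "finger_force": force on a finger pad.
Only numpy, scipy, OpenCV 4.12 (cv2) and the standard library are available. Lean on these libraries where they do the work, as an engineer would, in place of code of your own. Each camera call takes 0.05 s, during which the arm holds its last target. There are 200 camera calls.

## Working session

There is one attempt and no reset: what is moved stays moved. The work goes in short steps, Python scripts to look and compute and a tool call to move; the robot and the scene stay as the last step left them, time stands still between calls to the robot, and variables do not carry over. Pictures are saved under pics/ and viewed, at most 10 in all, crops included, and the job is handed in when it is done.

Besides the shell and the picture viewer there is one more tool, called after ">>>" in YAML: its name, and indented under it one key for each argument. send_rows: Moves the arm, as the interface text tells. Shift numbers are shares of 0.5 m and turn numbers shares of 180 degrees, none past 1 either way. Its arguments: {"type":"object","properties":{"targets":{"type":"array","items":{"type":"array","items":{"type":"array","items":{"type":"number","minimum":-1,"maximum":1}}}}},"required":["targets"]}

```bash
mkdir -p pics; cat > h.py <<'E'
import numpy as np, cv2
from cell import readout, imaging, manip, spotter
def shot(n):
    s=readout.read_state(); p=imaging.camera(n)
    if n=="wrist":
        T=np.array(p["tool_from_camera"]); R=np.array(s["ee_rot"]).reshape(3,3)
        A=R@T[:3,:3]; b=R@T[:3,3]+np.array(s["ee_pos"])
    else:
        A=np.array(p["R"]).T; b=-A@np.array(p["t"])
    return p,A,b
def save(p,f): cv2.imwrite("pics/"+f,p["frame"][:,:,::-1])
def cloud(p,A,b):
    z=p["range_z"]; K=p["camera_matrix"]; v,u=np.mgrid[:z.shape[0],:z.shape[1]]
    c=np.stack([(u-K[0][2])/K[0][0]*z,(v-K[1][2])/K[1][1]*z,z],-1)
    w=c@A.T+b; w[z==0]=np.nan; return w
def px(p,c): K=p["camera_matrix"]; return [round(K[0][0]*c[0]/c[2]+K[0][2]),round(K[1][1]*c[1]/c[2]+K[1][2])]
E
python3 - <<'E'
from h import *
for n in ["scene","side"]:
    p,A,b=shot(n); save(p,n+"0.png")
    for f in (spotter.search_frame,spotter.landmark_of):
        for q in ["cup","cap","tin","neck_top","juglet","brush","fragment"]:
            try:
                for d in f(p,q)[:4]: print(n,f.__name__[:6],q,round(d["score"],2),np.round(A@np.array(d["centre"])+b,3),px(p,d["centre"]))
            except Exception as e: print(q,e)
E
```

```text
scene call cup 0.69 [ 0.545 -0.158  0.04 ] [228, 229]
scene call cup 0.61 [ 0.402 -0.13   0.043] [281, 211]
scene call cup 0.24 [ 0.702 -0.01   0.082] [200, 287]
scene call cap 0.89 [0.483 0.2   0.186] [358, 266]
scene call tin 0.89 [0.516 0.232 0.113] [353, 312]
scene call neck_top 0.82 [0.512 0.23  0.11 ] [353, 310]
scene call neck_top 0.48 [ 0.26  -0.284  0.034] [287, 167]
scene call juglet 0.56 [ 0.701 -0.009  0.082] [200, 287]
scene call juglet 0.42 [ 0.26  -0.284  0.032] [287, 167]
scene call brush 0.71 [0.434 0.014 0.016] [308, 257]
scene call fragment 0.78 [ 0.258 -0.286  0.032] [287, 167]
scene call cup 0.62 [ 0.526 -0.214  0.021] [223, 220]
scene call cap 0.67 [0.472 0.192 0.15 ] [357, 274]
scene call cap 0.56 [ 0.694 -0.024 -0.001] [204, 305]
scene call tin 0.72 [ 0.475  0.194 -0.001] [347, 322]
scene call neck_top 0.88 [0.474 0.193 0.185] [359, 262]
scene call juglet 0.74 [ 0.695 -0.024 -0.002] [204, 306]
scene call brush 0.62 [0.386 0.018 0.   ] [323, 254]
scene call fragment 0.69 [ 0.25  -0.312 -0.003] [284, 171]
scene call fragment 0.34 [0.474 0.194 0.001] [348, 321]
s
[... 316 characters left out ...]
ll juglet 0.64 [ 0.685 -0.041  0.072] [343, 220]
side call brush 0.66 [0.4   0.01  0.021] [251, 247]
side call brush 0.48 [ 0.542 -0.203  0.046] [328, 269]
side call fragment 0.9 [ 0.243 -0.333  0.031] [239, 342]
side call fragment 0.37 [0.443 0.117 0.094] [251, 207]
side call cup 0.84 [ 0.423 -0.119  0.024] [275, 269]
side call cup 0.73 [ 0.532 -0.217  0.023] [327, 279]
side call cap 0.72 [0.475 0.194 0.156] [251, 177]
side call tin 0.78 [ 0.473  0.193 -0.   ] [253, 218]
side call neck_top 0.89 [0.47  0.19  0.188] [250, 169]
side call juglet 0.75 [ 0.697 -0.021 -0.002] [341, 235]
side call brush 0.67 [ 0.385  0.02  -0.001] [246, 252]
side call fragment 0.98 [ 0.242 -0.318 -0.004] [238, 348]
```

```bash
python3 - <<'E'
from h import *
a=cv2.imread("pics/scene0.png")[130:360,120:460]; b=cv2.imread("pics/side0.png")[130:380,200:420]
cv2.imwrite("pics/s1.png",cv2.resize(a,None,fx=2.3,fy=2.3,interpolation=3)); cv2.imwrite("pics/s2.png",cv2.resize(b,None,fx=2.4,fy=2.4,interpolation=3))
out={}
for n in ["scene","side"]:
    p,A,b=shot(n); w=cloud(p,A,b); hsv=cv2.cvtColor(p["frame"],cv2.COLOR_RGB2HSV)
    y=(hsv[...,0]>18)&(hsv[...,0]<36)&(hsv[...,1]>120)&(hsv[...,2]>60)
    N,l,st,_=cv2.connectedComponentsWithStats(y.astype(np.uint8))
    for i in range(1,N):
        if st[i,4]<60: continue
        q=w[l==i]; q=q[~np.isnan(q[:,0])]; print(n,"yellow",st[i],np.round(np.median(q,0),3),np.round(np.percentile(q,2,0),3),np.round(np.percentile(q,98,0),3))
        t=q[(q[:,2]>.040)&(q[:,2]<.052)]
        if len(t)>30:
            r=cv2.minAreaRect((t[:,:2]*1000).astype(np.float32)); print("  top rect mm",np.round(r[0],1),np.round(r[1],1),round(r[2],1),len(t))
    t=w[(w[...,2]>.145)&(w[...,2]<.157)&(w[...,1]>.05)&(w[...,1]<.35)&(w[...,0]>.35)&(w[...,0]<.6)]
    r=cv2.minAreaRect((t[:,:2]*1000).astype(np.float32)); print("tin top",r,len(t))
    t=w[(w[...,2]>.183)&(w[...,2]<.195)&(w[...,1]>.05)&(w[...,1]<.35)&(w[...,0]>.35)&(w[...,0]<.6)]
    print("cap top",np.round(t.mean(0),3),len(t)); print(np.round(t.min(0),3),np.round(t.max(0),3))
E
```

```text
scene yellow [268 196  29  37 741] [ 0.403 -0.129  0.042] [ 0.347 -0.172 -0.001] [ 0.434 -0.101  0.047]
  top rect mm [ 389.1 -140.3] [89.7 47.6] 30.2 399
scene yellow [213 213  24  38 695] [ 0.55  -0.161  0.044] [ 0.518 -0.215 -0.001] [ 0.582 -0.129  0.047]
  top rect mm [ 546.  -174.4] [88.4 46. ] 65.6 424
tin top ((472.6189880371094, 193.8004150390625), (109.85957336425781, 197.0332489013672), 10.684211730957031) 3279
cap top [0.474 0.195 0.188] 540
[0.445 0.167 0.183] [0.499 0.22  0.192]
side yellow [316 254  19  32 546] [ 0.538 -0.203  0.045] [ 0.511 -0.224  0.004] [ 0.574 -0.139  0.049]
  top rect mm [ 546.4 -178.8] [90.3 45.4] 65.9 338
side yellow [252 260  31  35 726] [ 0.383 -0.151  0.042] [ 0.346 -0.182  0.001] [ 0.431 -0.111  0.049]
  top rect mm [ 389.7 -142.7] [86.1 49.9] 30.9 377
tin top ((471.87200927734375, 187.70950317382812), (111.89125061035156, 203.34054565429688), 11.693190574645996) 729
cap top [0.47  0.184 0.19 ] 132
[0.446 0.158 0.183] [0.498 0.215 0.194]
```

View pics/s1.png

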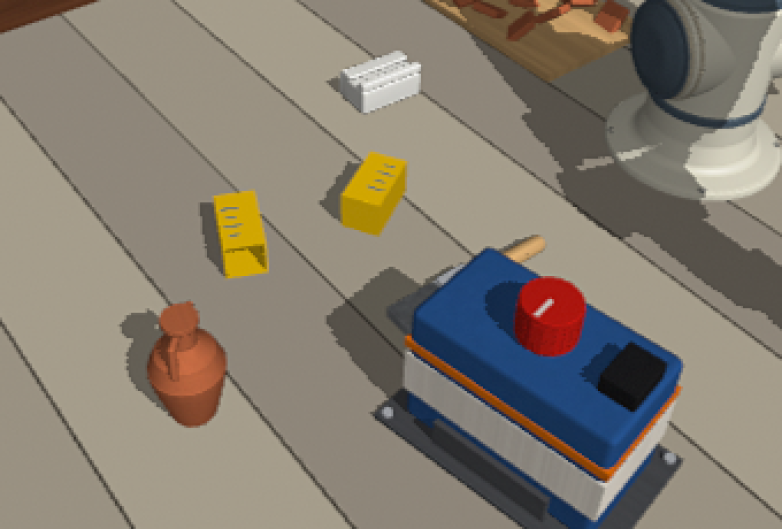

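View pics/s2.png

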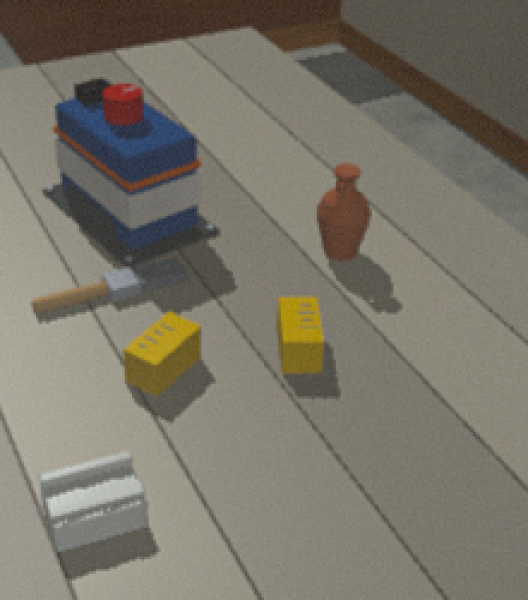

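The scene picture (s1) shows the far yellow cup at about (240,235), its mouth facing the camera and roughly +y. The nearer look-alike is at (375,190), the red cap at (550,315) with its pointer line, and the vent at (635,375). The side picture (s2) agrees. I'll use the far cup: centre (0.546,-0.176), axis 65.7°.

```bash
cat >> h.py <<'E'
from scipy.spatial.transform import Rotation as Ro
def delta(pos,R=None):
    s=readout.read_state(); R0=np.array(s["ee_rot"]).reshape(3,3); R=R0 if R is None else R
    d=R0.T@(np.array(pos)-s["ee_pos"])/.5; w=Ro.from_matrix(R0.T@R).as_rotvec()/np.pi
    n=int(np.ceil(max(np.linalg.norm(d)*500/41.7,np.linalg.norm(w)*180/7.16)))
    return np.round(np.r_[d,w],3).tolist(),n
def cupR(al,sg=1,th=65.7):   # al deg: tool tilt; fingers lean to -d by al
    th=np.radians(th);al=np.radians(al)
    d=np.array([np.cos(th),np.sin(th),0]);n=np.array([d[1],-d[0],0]);z=-np.sin(al)*d-np.cos(al)*np.array([0,0,1])
    y=sg*n; return np.stack([np.cross(y,z),y,z],1),d
def st():
    s=readout.read_state(); print({k:np.round(s[k],3).tolist() for k in ["t","joint_pos","ee_pos","ee_rot","wrist_force","grip_width","finger_force"]})
E
python3 - <<'E'
from h import *
st(); print(manip.pinch_z)
for sg in (1,-1):
    R,d=cupR(35,sg); g=np.array([.529,-.2145,.028])+.048*d
    print(sg,R.round(2).tolist(),"up",delta([.3,.3,.36])[0],"hover",delta(g+R[:,2]*(.019-.12),R))
E
```

```text
{'t': 1.6, 'joint_pos': [1.25, 0.091, 1.231, -0.0, 1.82, -0.057], 'ee_pos': [0.156, 0.579, 0.223], 'ee_rot': [[-0.965, 0.261, 0.0], [0.261, 0.965, 0.0], [-0.0, 0.0, -1.0]], 'wrist_force': [0.271, -0.59, 0.251], 'grip_width': 0.996, 'finger_force': 0.0}
0.0187
1 [[0.34, 0.91, -0.24], [0.75, -0.41, -0.52], [-0.57, 0.0, -0.82]] up [-0.423, -0.464, -0.275, 0.0, 0.0, 0.0] hover ([-1.167, -1.129, 0.224, 0.168, -0.143, 0.532], 20)
-1 [[-0.34, -0.91, -0.24], [-0.75, 0.41, -0.52], [0.57, -0.0, -0.82]] up [-0.423, -0.464, -0.275, 0.0, 0.0, 0.0] hover ([-1.167, -1.129, 0.224, 0.137, 0.161, -0.434], 20)
```

>>> send_rows:
  targets:
    - [[0,0,-0.28,0,0,0,0],[0,0,-0.28,0,0,0,0],[0,0,-0.28,0,0,0,0],[-0.42,-0.46,-0.28,0,0,0.25,0],[-0.42,-0.46,-0.28,0,0,0.25,0],[-0.42,-0.46,-0.28,0,0,0.25,0],[-0.42,-0.46,-0.28,0,0,0.25,0],[-0.42,-0.46,-0.28,0,0,0.25,0],[-0.42,-0.46,-0.28,0,0,0.25,0],[-0.42,-0.46,-0.28,0,0,0.25,0],[-0.42,-0.46,-0.28,0,0,0.25,0],[-0.42,-0.46,-0.28,0,0,0.25,0]]

```text
t: 2.6
ee_pos: [0.3006, 0.2995, 0.3639]
ee_rot: [[-0.494, 0.87, 0.003], [0.87, 0.494, 0.001], [-0.001, 0.003, -1.0]]
wrist_force: [-1.5, -0.1, -0.5]
grip_width: 0.998
finger_force: 0.0
```

```bash
python3 - <<'E'
from h import *
st()
R,d=cupR(35); g=np.array([.529,-.2145,.028])+.048*d
print("hover",delta(g+R[:,2]*(.019-.12),R), delta(g+R[:,2]*(.019-.12)+[0,0,.12],R))
E
```

```text
{'t': 2.6, 'joint_pos': [0.704, -0.295, 1.334, -0.001, 2.1, 0.187], 'ee_pos': [0.301, 0.3, 0.364], 'ee_rot': [[-0.494, 0.87, 0.003], [0.87, 0.494, 0.001], [-0.001, 0.003, -1.0]], 'wrist_force': [-1.454, -0.143, -0.525], 'grip_width': 0.998, 'finger_force': 0.0}
hover ([-0.994, 0.059, 0.507, 0.092, -0.18, 0.289], 14) ([-0.994, 0.06, 0.267, 0.092, -0.18, 0.289], 13)
```

>>> send_rows:
  targets:
    - [[-0.99,0.06,0.267,0.092,-0.18,0.289,0],[-0.99,0.06,0.267,0.092,-0.18,0.289,0],[-0.99,0.06,0.267,0.092,-0.18,0.289,0],[-0.99,0.06,0.267,0.092,-0.18,0.289,0],[-0.99,0.06,0.267,0.092,-0.18,0.289,0],[-0.99,0.06,0.267,0.092,-0.18,0.289,0],[-0.99,0.06,0.267,0.092,-0.18,0.289,0],[-0.99,0.06,0.267,0.092,-0.18,0.289,0],[-0.99,0.06,0.267,0.092,-0.18,0.289,0],[-0.99,0.06,0.267,0.092,-0.18,0.289,0],[-0.99,0.06,0.267,0.092,-0.18,0.289,0],[-0.99,0.06,0.267,0.092,-0.18,0.289,0]]

```text
t: 3.6
ee_pos: [0.5661, -0.1013, 0.231]
ee_rot: [[0.329, 0.915, -0.234], [0.749, -0.404, -0.525], [-0.575, -0.003, -0.818]]
wrist_force: [0.7, 0.5, -0.2]
grip_width: 0.996
finger_force: 0.0
```

```bash
python3 - <<'E'
from h import *
st()
p,A,b=shot("wrist"); save(p,"w1.png"); w=cloud(p,A,b)
t=w[(w[...,2]>.040)&(w[...,2]<.052)&(w[...,0]>.46)&(w[...,0]<.64)&(w[...,1]<-.08)&(w[...,1]>-.27)]
if len(t)>50: print(cv2.minAreaRect((t[:,:2]*1000).astype(np.float32)),len(t))
for d in spotter.landmark_of(p,"cup")[:2]: print(d["score"],A@np.array(d["centre"])+b,px(p,d["centre"]))
R,d=cupR(35); g=np.array([.529,-.2145,.028])+.048*d
print("hover",delta(g+R[:,2]*(.019-.08),R))
E
```

```text
{'t': 3.6, 'joint_pos': [0.074, 0.231, 1.173, -0.587, 1.987, 0.314], 'ee_pos': [0.566, -0.101, 0.231], 'ee_rot': [[0.329, 0.915, -0.234], [0.749, -0.404, -0.525], [-0.575, -0.003, -0.818]], 'wrist_force': [0.71, 0.477, -0.169], 'grip_width': 0.996, 'finger_force': 0.0}
((547.6792602539062, -175.56552124023438), (85.34153747558594, 46.039058685302734), 65.6355209350586) 2946
0.96 [ 0.43090542 -0.12264857  0.02424135] [173, 132]
0.78 [ 0.53233724 -0.21396748  0.0234966 ] [292, 161]
hover ([0.12, 0.025, 0.283, -0.001, 0.002, 0.002], 4)
```

View pics/w1.png

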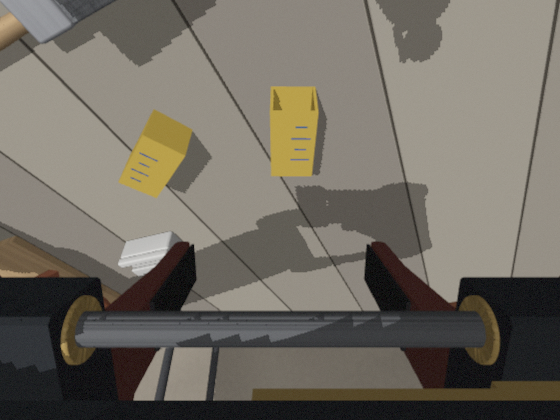

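The wrist view shows the cup at (293,130) with its mouth at (295,95). Centre (0.548,-0.176) and axis 65.6° are confirmed, so I'll descend.

```bash
python3 - <<'E'
from h import *
R,d=cupR(35,th=65.6); g=np.array([.5304,-.2138,.028])+.048*d
print(delta(g+R[:,2]*(.019-.08),R), delta(g+R[:,2]*.019,R))
E
```

```text
([0.122, 0.027, 0.282, -0.001, 0.002, 0.002], 4) ([0.123, 0.028, 0.442, -0.001, 0.002, 0.002], 6)
```

>>> send_rows:
  targets:
    - [[0.122,0.027,0.28,0,0.002,0.002,0],[0.122,0.027,0.28,0,0.002,0.002,0],[0.122,0.027,0.28,0,0.002,0.002,0],[0.122,0.027,0.28,0,0.002,0.002,0],[0.122,0.027,0.28,0,0.002,0.002,0],[0.122,0.027,0.33,0,0.002,0.002,0],[0.122,0.027,0.38,0,0.002,0.002,0],[0.122,0.027,0.42,0,0.002,0.002,0],[0.122,0.027,0.44,0,0.002,0.002,0],[0.122,0.027,0.44,0,0.002,0.002,0],[0.122,0.027,0.44,0,0.002,0.002,0.5],[0.122,0.027,0.44,0,0.002,0.002,1]]

```text
t: 4.7
ee_pos: [0.5471, -0.1754, 0.0198]
ee_rot: [[0.339, 0.912, -0.229], [0.749, -0.409, -0.521], [-0.569, 0.005, -0.822]]
wrist_force: [0.4, 0.6, 0.2]
grip_width: 0.883
finger_force: 0.0
```

>>> send_rows:
  targets:
    - [[0,0,0,0,0,0,1],[0,0,0,0,0,0,1],[0,0,0,0,0,0,1],[0,0,0,0,0,0,1],[0,0,0,0,0,0,1],[0,0,0,0,0,0,1],[0,0,0,0,0,0,1],[0,0,0,0,0,0,1]]

```text
t: 5.37
ee_pos: [0.5458, -0.1761, 0.0178]
ee_rot: [[0.338, 0.912, -0.232], [0.749, -0.41, -0.52], [-0.57, 0.002, -0.822]]
wrist_force: [0.8, 1.2, 2.2]
grip_width: 0.522
finger_force: 30.0
```

```bash
python3 - <<'E'
from h import *
st()
R,d=cupR(35,th=65.6); s=readout.read_state(); g=s["ee_pos"]-.019*np.array(s["ee_rot"]).reshape(3,3)[:,2]; print(g)
g2=g+[0,0,.09]
R1,_=cupR(-10,th=65.6);R2,_=cupR(-55,th=65.6)
for RR in (R,R1,R2): print(delta(g2+RR[:,2]*.019,RR))
E
```

```text
{'t': 5.367, 'joint_pos': [-0.045, 0.271, 1.509, -0.559, 1.603, 0.429], 'ee_pos': [0.546, -0.176, 0.018], 'ee_rot': [[0.338, 0.912, -0.232], [0.749, -0.41, -0.52], [-0.57, 0.002, -0.822]], 'wrist_force': [0.803, 1.191, 2.217], 'grip_width': 0.522, 'finger_force': 29.968}
[ 0.55020562 -0.16617108  0.03341786]
([-0.103, 0.0, -0.148, 0.001, -0.002, 0.001], 3)
([-0.076, 0.0, -0.159, 0.001, 0.248, 0.001], 7)
([-0.065, 0.0, -0.186, 0.001, 0.498, 0.001], 13)
```

>>> send_rows:
  targets:
    - [[-0.103,0,-0.148,0,0,0,1],[-0.103,0,-0.148,0,0,0,1],[-0.103,0,-0.148,0,0,0,1],[-0.076,0,-0.159,0,0.248,0,1],[-0.076,0,-0.159,0,0.248,0,1],[-0.076,0,-0.159,0,0.248,0,1],[-0.076,0,-0.159,0,0.248,0,1],[-0.076,0,-0.159,0,0.248,0,1],[-0.076,0,-0.159,0,0.248,0,1],[-0.065,0,-0.186,0,0.498,0,1],[-0.065,0,-0.186,0,0.498,0,1],[-0.065,0,-0.186,0,0.498,0,1]]

```text
t: 6.37
ee_pos: [0.5568, -0.1527, 0.1143]
ee_rot: [[0.353, 0.912, 0.21], [0.791, -0.411, 0.454], [0.5, 0.006, -0.866]]
wrist_force: [0.5, 0.3, -1.6]
grip_width: 0.522
finger_force: 30.0
```

```bash
python3 - <<'E'
from h import *
st()
R2,_=cupR(-55,th=65.6); g=np.array([.5502,-.1662,.1234]); print(delta(g+R2[:,2]*.019,R2))
E
```

```text
{'t': 6.367, 'joint_pos': [-0.631, 0.049, 1.549, 0.514, 1.645, -0.198], 'ee_pos': [0.557, -0.153, 0.114], 'ee_rot': [[0.353, 0.912, 0.21], [0.791, -0.411, 0.454], [0.5, 0.006, -0.866]], 'wrist_force': [0.452, 0.281, -1.631], 'grip_width': 0.522, 'finger_force': 29.967}
([-0.001, -0.001, 0.004, 0.001, 0.139, 0.002], 4)
```

>>> send_rows:
  targets:
    - [[0,0,0.004,0,0.139,0.002,1],[0,0,0.004,0,0.139,0.002,1],[0,0,0.004,0,0.139,0.002,1],[0,0,0.004,0,0.139,0.002,1],[0,0,0.004,0,0.139,0.002,1],[0,0,0.004,0,0.139,0.002,1]]

```text
t: 6.87
ee_pos: [0.556, -0.1517, 0.1091]
ee_rot: [[0.245, 0.909, 0.336], [0.524, -0.416, 0.743], [0.816, -0.006, -0.578]]
wrist_force: [0.1, -0.3, -0.5]
grip_width: 0.519
finger_force: 30.0
```

```bash
python3 - <<'E'
from h import *
st()
for n in ("side","scene"):
    p,A,b=shot(n); w=cloud(p,A,b); hsv=cv2.cvtColor(p["frame"],cv2.COLOR_RGB2HSV)
    y=(hsv[...,0]>18)&(hsv[...,0]<36)&(hsv[...,1]>120)&(hsv[...,2]>60)&(w[...,2]>.055)&(w[...,0]>.48)
    q=w[y]; print(n,len(q),np.round(np.percentile(q,[1,50,99],axis=0),3).tolist())
    a=p["frame"][:,:,::-1]; r,c=np.where(y); r,c=int(r.mean()),int(c.mean())
    cv2.imwrite(f"pics/{n}2.png",cv2.resize(a[max(r-60,0):r+60,max(c-65,0):c+65],None,fx=3,fy=3))
a=[cv2.imread(f"pics/{n}2.png") for n in("side","scene")]
cv2.imwrite("pics/up.png",np.hstack([x[:350,:380] for x in a]))
s=readout.read_state(); R=np.array(s["ee_rot"]).reshape(3,3)
print("g",s["ee_pos"]-.019*R[:,2])
E
```

```text
{'t': 6.867, 'joint_pos': [-0.81, 0.201, 1.58, 0.876, 1.751, -0.392], 'ee_pos': [0.556, -0.152, 0.109], 'ee_rot': [[0.245, 0.909, 0.336], [0.524, -0.416, 0.743], [0.816, -0.006, -0.578]], 'wrist_force': [0.124, -0.322, -0.475], 'grip_width': 0.519, 'finger_force': 29.966}
side 18 [[0.544, -0.135, 0.125], [0.555, -0.127, 0.151], [1.898, 2.158, 0.459]]
scene 956 [[0.505, -0.239, 0.068], [0.556, -0.141, 0.129], [0.584, -0.125, 0.19]]
g [ 0.55062167 -0.16522719  0.12241973]
```

View pics/up.png

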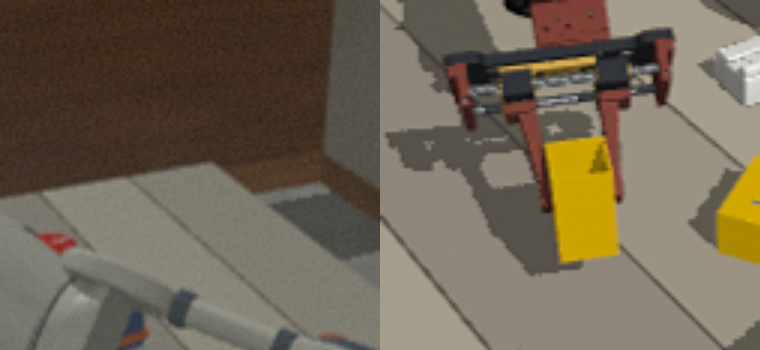

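The cup is held upright with its mouth up, at about (585,200) in the scene crop. Its bottom should be about 70 mm above the bench. Next I'll lower it.

>>> send_rows:
  targets:
    - [[-0.033,0,0.023,0,0,0,1],[-0.065,0,0.046,0,0,0,1],[-0.09,0.001,0.063,0,0,0,1],[-0.104,0.001,0.074,0,0,0,1],[-0.104,0.001,0.074,0,0,0,1],[-0.104,0.001,0.074,0,0,0,1]]

```text
t: 7.47
ee_pos: [0.5573, -0.1507, 0.0474]
ee_rot: [[0.24, 0.911, 0.336], [0.525, -0.413, 0.744], [0.817, -0.002, -0.577]]
wrist_force: [0.2, 0.1, -0.9]
grip_width: 0.523
finger_force: 30.0
```

```bash
python3 - <<'E'
from h import *
st()
p,A,b=shot("scene"); w=cloud(p,A,b); hsv=cv2.cvtColor(p["frame"],cv2.COLOR_RGB2HSV)
y=(hsv[...,0]>18)&(hsv[...,0]<36)&(hsv[...,1]>120)&(hsv[...,2]>60)&(w[...,0]>.48)&(w[...,2]<.15)
y=cv2.erode(y.astype(np.uint8),np.ones((3,3)))>0
q=w[y&(w[...,2]<.07)]; c=np.median(q,0); q=q[np.linalg.norm(q-c,axis=1)<.05]
for _ in range(3):
    c=q.mean(0); n=np.linalg.svd(q-c,full_matrices=False)[2][2]; q=q[abs((q-c)@n)<.006]
print("front face normal",n.round(3),len(q),"z range",np.round([w[y][:,2].min(),np.nanmax(w[y][:,2])],3))
E
```

```text
{'t': 7.467, 'joint_pos': [-0.808, 0.274, 1.616, 0.866, 1.68, -0.479], 'ee_pos': [0.557, -0.151, 0.047], 'ee_rot': [[0.24, 0.911, 0.336], [0.525, -0.413, 0.744], [0.817, -0.002, -0.577]], 'wrist_force': [0.158, 0.129, -0.94], 'grip_width': 0.523, 'finger_force': 29.966}
front face normal [-0.842  0.53   0.104] 118 z range [0.007 0.126]
```

>>> send_rows:
  targets:
    - [[-0.005,0,0.0035,0,0,0,1],[-0.008,0,0.006,0,0,0,1],[-0.01,0,0.007,0,0,0,1],[-0.01,0,0.007,0,0,0,1]]

```text
t: 7.85
ee_pos: [0.5574, -0.1515, 0.0421]
ee_rot: [[0.24, 0.91, 0.338], [0.525, -0.414, 0.744], [0.817, -0.001, -0.577]]
wrist_force: [-1.2, -0.5, 3.1]
grip_width: 0.523
finger_force: 30.0
```

>>> send_rows:
  targets:
    - [[-0.0016,0,0.0012,0,0,0,1],[-0.0016,0,0.0012,0,0,0,1]]

```text
t: 8.02
ee_pos: [0.5574, -0.1516, 0.0421]
ee_rot: [[0.239, 0.91, 0.338], [0.524, -0.414, 0.744], [0.817, -0.0, -0.576]]
wrist_force: [-3.5, -1.4, 9.9]
grip_width: 0.519
finger_force: 30.0
```

>>> send_rows:
  targets:
    - [[0,0,0,0,0,0,0.7],[0,0,0,0,0,0,0.3],[0,0,0,0,0,0,0],[0,0,0,0,0,0,0],[0,0,0,0,0,0,0],[0,0,0,0,0,0,0],[0,0,0,0,0,0,0],[0,0,0,0,0,0,0],[0,0,-0.02,0,0,0,0],[0,0,-0.06,0,0,0,0],[0,0,-0.12,0,0,0,0],[0,0,-0.2,0,0,0,0]]

```text
t: 9.02
ee_pos: [0.5223, -0.2248, 0.0972]
ee_rot: [[0.242, 0.911, 0.334], [0.523, -0.412, 0.746], [0.817, -0.006, -0.576]]
wrist_force: [-0.2, -0.2, -0.4]
grip_width: 1.001
finger_force: 0.0
```

```bash
python3 - <<'E'
from h import *
st()
p,A,b=shot("wrist"); save(p,"w2.png")
for d in spotter.landmark_of(p,"cup")[:2]: print(d["score"],A@np.array(d["centre"])+b,px(p,d["centre"]))
p,A,b=shot("scene")
a=[cv2.resize(p["frame"][170:290,170:300,::-1],(390,360)),cv2.resize(cv2.imread("pics/w2.png"),(410,308))]
a[1]=cv2.copyMakeBorder(a[1],0,52,0,0,cv2.BORDER_CONSTANT); cv2.imwrite("pics/rel.png",np.hstack(a))
for d in spotter.landmark_of(p,"cup")[:2]: print(d["score"],A@np.array(d["centre"])+b,px(p,d["centre"]))
E
```

```text
{'t': 9.017, 'joint_pos': [-0.928, 0.292, 1.497, 0.834, 1.837, -0.479], 'ee_pos': [0.522, -0.225, 0.097], 'ee_rot': [[0.242, 0.911, 0.334], [0.523, -0.412, 0.746], [0.817, -0.006, -0.576]], 'wrist_force': [-0.213, -0.205, -0.443], 'grip_width': 1.001, 'finger_force': 0.0}
0.83 [ 0.55919791 -0.15517984 -0.00204914] [284, 245]
0.75 [ 0.4348525  -0.12245075  0.02541638] [124, 248]
0.97 [ 0.42707859 -0.1221649   0.02023857] [275, 224]
0.94 [ 0.55165673 -0.1552157  -0.00208543] [227, 243]
```

View pics/rel.png

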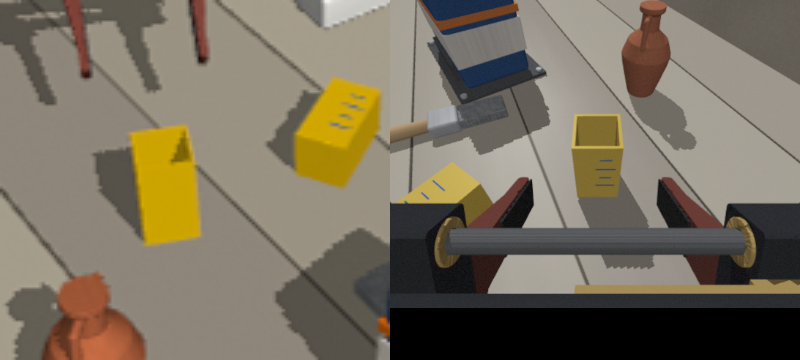

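The cup stands free and upright at about (165,185) in the scene crop and (597,155) in the wrist view, near world (0.555,-0.155). Next is the cap.

```bash
python3 - <<'E'
from h import *
th=np.radians(21); y=np.array([np.cos(th),np.sin(th),0]); z=np.array([0,0,-1.]); R=np.stack([np.cross(y,z),y,z],1)
s=readout.read_state()
print(delta(s["ee_pos"]+np.array([0,0,.23])), delta([.46,-.1,.33],R), delta([.44,.06,.31],R))
E
```

```text
([0.375, -0.0, -0.266, 0.0, 0.0, 0.0], 6) ([0.481, -0.221, -0.122, 0.12, -0.287, -0.233], 10) ([0.607, -0.391, 0.125, 0.12, -0.287, -0.233], 10)
```

>>> send_rows:
  targets:
    - [[0.375,0,-0.266,0,0,0,0],[0.375,0,-0.266,0,0,0,0],[0.375,0,-0.266,0,0,0,0],[0.375,0,-0.266,0,0,0,0],[0.375,0,-0.266,0,0,0,0],[0.48,-0.22,-0.12,0.12,-0.287,-0.233,0],[0.48,-0.22,-0.12,0.12,-0.287,-0.233,0],[0.48,-0.22,-0.12,0.12,-0.287,-0.233,0],[0.48,-0.22,-0.12,0.12,-0.287,-0.233,0],[0.48,-0.22,-0.12,0.12,-0.287,-0.233,0],[0.61,-0.39,0.125,0.12,-0.287,-0.233,0],[0.61,-0.39,0.125,0.12,-0.287,-0.233,0]]

```text
t: 10.22
ee_pos: [0.4503, -0.0162, 0.3182]
ee_rot: [[-0.163, 0.986, 0.035], [0.952, 0.148, 0.269], [0.26, 0.077, -0.963]]
wrist_force: [1.6, 2.0, 0.1]
grip_width: 0.993
finger_force: 0.0
```

```bash
cat >> h.py <<'E'
def down(deg):
    th=np.radians(deg); y=np.array([np.cos(th),np.sin(th),0]); z=np.array([0,0,-1.]); return np.stack([np.cross(y,z),y,z],1)
E
python3 - <<'E'
from h import *
st(); print(delta([.44,.08,.31],down(21)))
E
```

```text
{'t': 10.217, 'joint_pos': [-0.322, -0.27, 1.423, 0.301, 2.024, -0.353], 'ee_pos': [0.45, -0.016, 0.318], 'ee_rot': [[-0.163, 0.986, 0.035], [0.952, 0.148, 0.269], [0.26, 0.077, -0.963]], 'wrist_force': [1.603, 1.987, 0.095], 'grip_width': 0.993, 'finger_force': 0.0}
([0.182, 0.007, 0.067, 0.033, -0.081, -0.066], 3)
```

>>> send_rows:
  targets:
    - [[0.18,0.007,0.067,0.033,-0.081,-0.066,0],[0.18,0.007,0.067,0.033,-0.081,-0.066,0],[0.18,0.007,0.067,0.033,-0.081,-0.066,0],[0.18,0.007,0.067,0.033,-0.081,-0.066,0],[0.18,0.007,0.067,0.033,-0.081,-0.066,0]]

```text
t: 10.63
ee_pos: [0.4394, 0.0828, 0.3101]
ee_rot: [[-0.367, 0.93, -0.0], [0.93, 0.367, 0.004], [0.004, 0.002, -1.0]]
wrist_force: [-0.0, -0.4, 1.1]
grip_width: 1.0
finger_force: 0.0
```

```bash
cat > capm.py <<'E'
from h import *
def cap(p,A,b):
    w=cloud(p,A,b); hsv=cv2.cvtColor(p["frame"],cv2.COLOR_RGB2HSV)
    m=((hsv[...,0]<8)|(hsv[...,0]>172))&(hsv[...,1]>120)&(w[...,2]>.184)&(w[...,2]<.197)&(np.hypot(w[...,0]-.474,w[...,1]-.193)<.05)
    q=w[m]; (c,r)=cv2.minEnclosingCircle((q[:,:2]*1000).astype(np.float32)); print("cap",np.round(c,1),round(r,1),"z",np.median(q[:,2]).round(4),len(q))
E
python3 - <<'E'
from capm import *
st(); p,A,b=shot("wrist"); save(p,"w3.png"); cap(p,A,b)
for q in("cap","neck_top"):
    for d in spotter.landmark_of(p,q)[:1]: print(q,d["score"],A@np.array(d["centre"])+b,px(p,d["centre"]))
w=cloud(p,A,b); t=w[(w[...,2]>.146)&(w[...,2]<.154)&(w[...,1]>.05)&(w[...,1]<.35)&(w[...,0]>.35)&(w[...,0]<.6)]
print(cv2.minAreaRect((t[:,:2]*1000).astype(np.float32)),len(t))
E
```

```text
{'t': 10.633, 'joint_pos': [0.107, -0.279, 1.421, 0.005, 1.999, -0.267], 'ee_pos': [0.439, 0.083, 0.31], 'ee_rot': [[-0.367, 0.93, -0.0], [0.93, 0.367, 0.004], [0.004, 0.002, -1.0]], 'wrist_force': [-0.032, -0.442, 1.128], 'grip_width': 1.0, 'finger_force': 0.0}
cap [472.3 190.7] 26.8 z 0.1908 3481
cap 0.6 [0.47467239 0.18893047 0.15477032] [358, 103]
((472.80029296875, 187.88070678710938), (108.11822509765625, 190.677978515625), 10.99351692199707) 18379
```

View pics/w3.png

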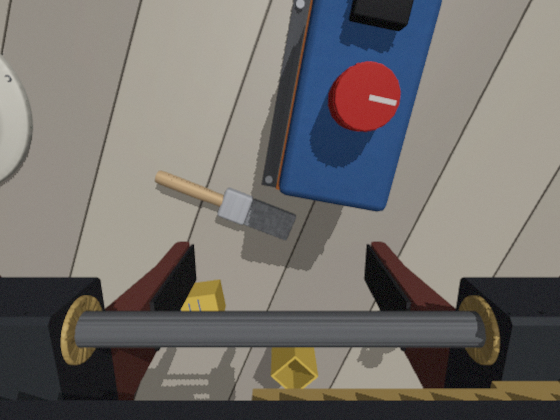

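The wrist view shows the cap at (365,97) with its pointer pointing right along the tin's x, and the vent at (382,8). The cap axis is at about (0.473,0.192).

```bash
python3 - <<'E'
from h import *
print(delta([.473,.192,.23],down(21)),delta([.473,.192,.16],down(21)))
E
```

```text
([0.19, 0.142, 0.162, 0.001, -0.001, -0.001], 4) ([0.189, 0.141, 0.302, 0.001, -0.001, -0.001], 5)
```

>>> send_rows:
  targets:
    - [[0.19,0.142,0.1,0,0,0,0],[0.19,0.142,0.1,0,0,0,0],[0.19,0.142,0.1,0,0,0,0],[0.19,0.142,0.16,0,0,0,0],[0.19,0.142,0.2,0,0,0,0],[0.19,0.142,0.25,0,0,0,0],[0.19,0.142,0.28,0,0,0,0],[0.19,0.142,0.3,0,0,0,0],[0.19,0.142,0.3,0,0,0,0],[0.19,0.142,0.3,0,0,0,0.3],[0.19,0.142,0.3,0,0,0,1],[0.19,0.142,0.3,0,0,0,1]]

```text
t: 11.78
ee_pos: [0.4739, 0.1932, 0.1637]
ee_rot: [[-0.357, 0.934, 0.005], [0.934, 0.357, 0.005], [0.003, 0.006, -1.0]]
wrist_force: [0.4, -0.1, -0.0]
grip_width: 0.81
finger_force: 0.0
```

>>> send_rows:
  targets:
    - [[0,0,0,0,0,0,1],[0,0,0,0,0,0,1],[0,0,0,0,0,0,1],[0,0,0,0,0,0,1],[0,0,0,0,0,0,1],[0,0,0,0,0,0,1]]

```text
t: 12.28
ee_pos: [0.4719, 0.1931, 0.1627]
ee_rot: [[-0.358, 0.934, -0.0], [0.934, 0.358, 0.003], [0.003, 0.001, -1.0]]
wrist_force: [-6.8, -3.5, 3.9]
grip_width: 0.596
finger_force: 30.0
```

```bash
python3 - <<'E'
from h import *
st(); print(readout.read_state()["wrist_torque"])
E
```

```text
{'t': 12.283, 'joint_pos': [0.32, -0.157, 1.58, 0.003, 1.718, -0.046], 'ee_pos': [0.472, 0.193, 0.163], 'ee_rot': [[-0.358, 0.934, -0.0], [0.934, 0.358, 0.003], [0.003, 0.001, -1.0]], 'wrist_force': [-6.787, -3.536, 3.913], 'grip_width': 0.596, 'finger_force': 29.999}
[-0.62036236  1.17757521  0.01124559]
```

>>> send_rows:
  targets:
    - [[0,-0.002,0,0,0,-0.02,1],[0,-0.002,0,0,0,-0.04,1],[0,-0.002,0,0,0,-0.06,1],[0,-0.002,0,0,0,-0.08,1],[0,-0.002,0,0,0,-0.1,1],[0,-0.002,0,0,0,-0.12,1],[0,-0.002,0,0,0,-0.14,1],[0,-0.002,0,0,0,-0.16,1],[0,-0.002,0,0,0,-0.16,1]]

```text
t: 13.03
ee_pos: [0.4713, 0.1929, 0.1622]
ee_rot: [[-0.764, 0.645, 0.001], [0.645, 0.764, 0.004], [0.002, 0.003, -1.0]]
wrist_force: [-5.2, -1.8, 2.6]
grip_width: 0.603
finger_force: 30.0
```

```bash
python3 - <<'E'
from h import *
st(); print(readout.read_state()["wrist_torque"])
E
```

```text
{'t': 13.033, 'joint_pos': [0.32, -0.16, 1.582, 0.003, 1.717, -0.55], 'ee_pos': [0.471, 0.193, 0.162], 'ee_rot': [[-0.764, 0.645, 0.001], [0.645, 0.764, 0.004], [0.002, 0.003, -1.0]], 'wrist_force': [-5.197, -1.834, 2.575], 'grip_width': 0.603, 'finger_force': 29.999}
[-0.39303935  0.95611012 -0.70194696]
```

The anticlockwise turn met a 0.7 N m opposing torque, which is the stop. Now I'll turn it the other way.

>>> send_rows:
  targets:
    - [[0,-0.001,0,0,0,0.03,1],[0,-0.001,0,0,0,0.06,1],[0,-0.001,0,0,0,0.09,1],[0,-0.001,0,0,0,0.12,1],[0,-0.001,0,0,0,0.15,1],[0,-0.001,0,0,0,0.18,1],[0,-0.001,0,0,0,0.21,1],[0,-0.001,0,0,0,0.24,1],[0,-0.001,0,0,0,0.27,1],[0,-0.001,0,0,0,0.3,1],[0,-0.001,0,0,0,0.3,1]]

```text
t: 13.95
ee_pos: [0.4722, 0.193, 0.1623]
ee_rot: [[0.078, 0.997, 0.004], [0.997, -0.078, 0.005], [0.005, 0.003, -1.0]]
wrist_force: [0.2, 0.5, 1.2]
grip_width: 0.604
finger_force: 30.0
```

```bash
python3 - <<'E'
from h import *
st(); print(readout.read_state()["wrist_torque"])
E
```

```text
{'t': 13.95, 'joint_pos': [0.319, -0.16, 1.583, 0.003, 1.714, 0.398], 'ee_pos': [0.472, 0.193, 0.162], 'ee_rot': [[0.078, 0.997, 0.004], [0.997, -0.078, 0.005], [0.005, 0.003, -1.0]], 'wrist_force': [0.221, 0.483, 1.205], 'grip_width': 0.604, 'finger_force': 30.001}
[-0.05954612  0.00828647  0.02628009]
```

>>> send_rows:
  targets:
    - [[0,0,0,0,0,0.03,1],[0,0,0,0,0,0.06,1],[0,0,0,0,0,0.09,1],[0,0,0,0,0,0.12,1],[0,0,0,0,0,0.15,1],[0,0,0,0,0,0.18,1],[0,0,0,0,0,0.21,1],[0,0,0,0,0,0.24,1],[0,0,0,0,0,0.256,1],[0,0,0,0,0,0.256,1]]

```text
t: 14.78
ee_pos: [0.4721, 0.1929, 0.1623]
ee_rot: [[0.769, 0.639, 0.003], [0.639, -0.769, 0.005], [0.005, -0.001, -1.0]]
wrist_force: [1.1, 0.2, 1.9]
grip_width: 0.604
finger_force: 30.0
```

>>> send_rows:
  targets:
    - [[0,0,-0.005,0,0,0,1],[0,0,-0.01,0,0,0,1],[0,0,-0.012,0,0,0,1],[0,0,-0.012,0,0,0,1]]

```text
t: 15.12
ee_pos: [0.4719, 0.1928, 0.1683]
ee_rot: [[0.769, 0.64, 0.003], [0.64, -0.769, 0.005], [0.005, -0.002, -1.0]]
wrist_force: [0.3, -0.7, -0.8]
grip_width: 0.604
finger_force: 30.0
```

```bash
python3 - <<'E'
from h import *
st(); print(readout.read_state()["wrist_torque"])
E
```

```text
{'t': 15.117, 'joint_pos': [0.319, -0.161, 1.573, 0.004, 1.726, 1.196], 'ee_pos': [0.472, 0.193, 0.168], 'ee_rot': [[0.769, 0.64, 0.003], [0.64, -0.769, 0.005], [0.005, -0.002, -1.0]], 'wrist_force': [0.283, -0.7, -0.828], 'grip_width': 0.604, 'finger_force': 29.999}
[-0.06412059  0.04130579  0.05807398]
```

It rose 6 mm with no resistance, so it's free. I'll lift it to about 11 cm above the neck.

>>> send_rows:
  targets:
    - [[0,0,-0.02,0,0,0,1],[0,0,-0.05,0,0,0,1],[0,0,-0.1,0,0,0,1],[0,0,-0.15,0,0,0,1],[0,0,-0.2,0,0,0,1],[0,0,-0.25,0,0,0,1],[0,0,-0.27,0,0,0,1],[0,0,-0.27,0,0,0,1],[0,0,-0.27,0,0,0,1]]

```text
t: 15.87
ee_pos: [0.4716, 0.1922, 0.3027]
ee_rot: [[0.769, 0.639, 0.002], [0.639, -0.769, 0.004], [0.005, -0.002, -1.0]]
wrist_force: [0.5, 0.5, -1.5]
grip_width: 0.606
finger_force: 30.0
```

```bash
python3 - <<'E'
from h import *
st(); p,A,b=shot("scene")
cv2.imwrite("pics/end.png",cv2.resize(p["frame"][130:360,120:460,::-1],None,fx=2.3,fy=2.3))
for q in("cap","cup","juglet","brush","fragment"):
    for d in spotter.landmark_of(p,q)[:2]: print(q,round(d["score"],2),np.round(A@np.array(d["centre"])+b,3))
E
```

```text
{'t': 15.867, 'joint_pos': [0.318, -0.124, 1.301, 0.004, 1.961, 1.197], 'ee_pos': [0.472, 0.192, 0.303], 'ee_rot': [[0.769, 0.639, 0.002], [0.639, -0.769, 0.004], [0.005, -0.002, -1.0]], 'wrist_force': [0.509, 0.478, -1.475], 'grip_width': 0.606, 'finger_force': 29.999}
cap 0.66 [0.471 0.192 0.289]
cup 0.9 [ 0.426 -0.122  0.022]
cup 0.84 [ 0.555 -0.154 -0.005]
juglet 0.79 [ 0.695 -0.022 -0.003]
brush 0.64 [ 0.385  0.018 -0.003]
brush 0.33 [0.472 0.192 0.29 ]
fragment 0.71 [ 0.251 -0.312 -0.002]
```

View pics/end.png

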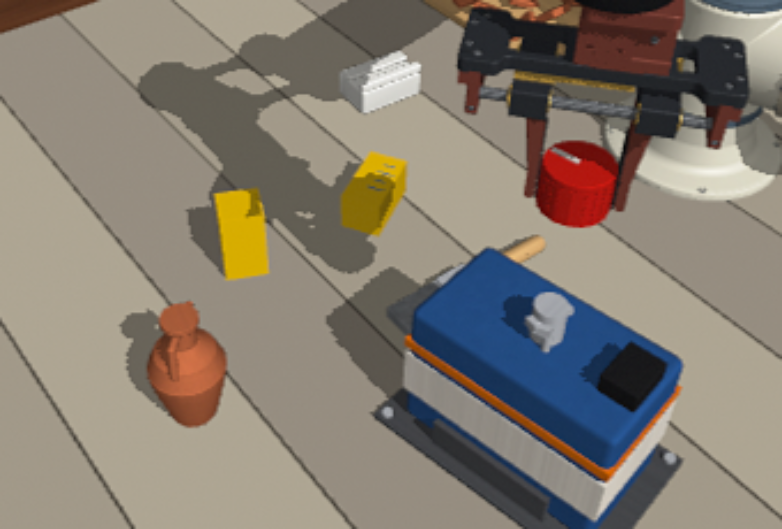

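The cap is in the gripper at (578,185), above the bare neck at (550,320), with its lower edge about 0.29 m up. The cup stands upright at (242,235), and everything else is where it was.

```bash
python3 -c "
from cell import manip; print(manip.close_job())"
```

```text
the job is handed in; nothing more can be done
None
```

The yellow cup stands upright and released, and the red cap (it loosened clockwise) is held about 10 cm above its neck; the juglet, brush and fragment were not moved, and the job was handed in at about 16 s of the 61 s allowed.

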